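Sort the spice tins: steady ones onto the lazy susan, the rocking one into the rack

ROBOT

A 6-joint arm with a two-finger parallel gripper is mounted at the origin on the work surface. World frame = base frame: x ahead of the robot, y to its left, z up, the work surface at z = 0. Lengths are in m, angles in rad, forces in N, time in s.
With the tool pointing down it reaches from about 0.375 to 0.9 m from the base axis. Payload 3.1 kg.
Tool frame: the origin (TCP) lies midway between the tips of the shut fingers; the grasp point (between the pads) lies robot.grip_point_offset behind it (robot.grip_point_offset is the distance from the TCP to the grasp point, in m); z points along the fingers, y is the direction in which the jaws open and shut (so a half turn about z gives the same grasp; the last joint's range is limited). The gripper opens to 87 mm and grips with 3 to 60 N. Pads are 19 mm wide; open, the fingers measure 117 mm over their backs; the gripper's body (75 mm by 190 mm) begins 51 mm behind the grasp point.
Start: joints at [-0.178, 0.527, 1.433, -0, 1.181, -0.178], TCP at [0.625, 0, 0.223] pointing down, gripper open.
Joint ranges: [-3.08, 3.08], [-0.75, 2.2], [0.22, 2.44], [-1.43, 4.57], [0, 2.65], [-2.85, 2.85]. Speed limits (rad/s): [2.79, 2.79, 3.14, 3.14, 3.14, 3.14].

INTERFACE

Orientations are given as a unit quaternion [x, y, z, w].
In Python, from rig import robot, cams, hand_in gives the robot as it stands. The module is installed in compiled form; this text tells all that it offers.
- The arm moves only by the tool send_rows, never from a script. Its argument "steps" is one flat list of numbers, 5 for each row, row after row: the finger opening in m, from 0 to 0.087, then the shift along the tool's x, y, z in m, then the turn about the tool's z in rad. A call has 1 to 8 rows; each row is the pose to reach, as a shift and turn from the pose measured when the call began, along the tool's axes at that moment; what a row does not reach only later rows make up. A row lasts 1/8 s, in which the tool goes at most 62.5 mm and 10.7 degrees, less where a joint would pass 70% of its speed; a pose out of reach is approached as far as the arm can. A call with a gripper value outside its range is refused whole. The fingers move at their own pace and stop on an object; "force" is the grip in N (left out, the last holds). Time passes only in rows, so rows that repeat a pose let the fingers close. It gives the time, the measured TCP pose, the force and the opening at its end, in the units of the state.
- robot.get_obs(): the state, without advancing time (a new reading comes with each control period).
- cams.camera(name): name is "scene" or "side" or "wrist"; returns a dict with "color" (400x640x3 uint8, red, green, blue), "range_z" (400x640 float32, m along the optical axis (not along the pixel's ray), 0 where there is no reading), "intrinsics" (3x3 intrinsics, pixels), "extrinsics" (4x4, takes a point from camera to world coordinates). Camera axes: x right, y down, z forward; pixel columns grow to the right and rows downward; lengths in m; the calibration is good to about 2 mm. A picture is of the moment at which its call begins.
- hand_in(): hands the job in, once; it reports no verdict.
The state is a dict: "time": time; "q": joint angles; "joint_velocities": joint speeds; "joint_torque": joint torques, N m; "position": TCP position; "tool_rot": TCP orientation; "ft_force": force on the tool from outside, world axes, zero at the start; "moment": the same for the moment, N m; "grip_width": finger opening in m.
Only numpy, scipy, OpenCV 4.12 (cv2) and the standard library are available. Lean on these libraries where they do the work, as an engineer would, in place of code of your own. Each camera call takes 0.05 s, during which the arm holds its last target.

TASK

One of the three steel spice tins has a bulged bottom and rocks: press down on the lids near the rim, where the tins stand on the slab, until you have felt one rock under your finger. Stand the two steady tins on the white lazy susan, wholly on its disc, beside what is on it, and stand the rocking one in the lipped tray of the small wooden rack, under the board with the pickle jars. Set the tins down without dropping them or knocking them over, leave the jar, tumbler and glass container where they are, and do not strike the rack.

Things in the scene. Friction and masses are not known exactly. Their poses are not given: they have to be found in the camera images.
- tin_a_center (a point): Flat round steel spice tin on the slab, 120 mm across, 64 mm tall with its knob, about 0.3 kg; all three look alike. Flat lid (fixed on), its top 4 mm below this point; in its middle an upright black cylindrical knob, 24 mm in diameter, from 2 to 32 mm above this point, on a 16 mm neck: lift the tin by it, gripping 20 to 22 mm above this point. This point: on the axis, 32 mm above the underside; z up the axis.
- tin_b_center (a point): Flat round steel spice tin on the slab, 120 mm across, 64 mm tall with its knob, about 0.3 kg; all three look alike. Flat lid (fixed on), its top 4 mm below this point; in its middle an upright black cylindrical knob, 24 mm in diameter, from 2 to 32 mm above this point, on a 16 mm neck: lift the tin by it, gripping 20 to 22 mm above this point. This point: on the axis, 32 mm above the underside; z up the axis.
- tin_c_center (a point): Flat round steel spice tin on the slab, 120 mm across, 64 mm tall with its knob, about 0.3 kg; all three look alike. Flat lid (fixed on), its top 4 mm below this point; in its middle an upright black cylindrical knob, 24 mm in diameter, from 2 to 32 mm above this point, on a 16 mm neck: lift the tin by it, gripping 20 to 22 mm above this point. This point: on the axis, 32 mm above the underside; z up the axis.
- susan_top (a point): White plastic lazy susan on the slab: a disc 320 mm across, top 28 mm above the slab, turning stiffly about its upright axis. This point: centre of the disc's top. Axes are the unturning foot's: the jar and tumbler stand on the -y half; the +y half is free (there is room for the tins at x = +68 and -68 mm, y = +45 mm).
- rack_floor (a point): Fixed wooden rack, its open front towards the robot. Tray 152 mm deep (x), 260 mm wide (y), floor 8 mm above the slab; a lip all round, 6 mm thick, stands 14 mm above the floor (inside 140 x 248 mm). The tray's sides and front are open above the lip. This point: centre of the tray floor's top face; x level, from the front to the back, z up.
- rack_edge (a point): Middle of the lower front edge of the rack's upper board, 215 mm above the slab and 25 mm nearer the front than the tray's middle. The board (125 deep, 260 wide, 14 thick) covers the tray's back half and bears jars. A hand upright over the tray's middle hits it: bring the tin in from the front, the hand leaning back towards the front by 32 to 42 degrees, the tin hanging upright.
- rack: The whole rack; origin on the slab, 8 mm below rack_floor, same axes. Two posts 20 mm square at the back corners (x = 86 mm, y = +-120 mm) carry the board, which reaches from x = -25 to 100 mm; fixed jars on it, tops 318 mm above the slab.
- jar: Bystander: brown glass jar on the lazy susan, 64 mm across, 85 mm tall. Origin: centre of its underside.
- tumbler: Bystander: open steel tumbler on the lazy susan, 68 mm across the rim, 80 mm tall. Origin: centre of its underside.
- container: Bystander: rectangular glass container with a white flip-top lid, on the slab, 79 x 114 x 69 mm. Origin: centre of its underside.
- tin_a: Same tin, origin at the centre of its underside, lid top 28 mm above. Two tins have a foot ring 108 mm across and do not give when the lid is pressed 50 mm off the axis. Exactly one, not told which, has only a bulge 20 mm across, 6 mm high: it stands upright and as tall, but so pressed (3 to 8 N) it leans 6 degrees (rim sinks 4 to 5 mm) till its edge meets the slab; let go, it rights itself.
- tin_b: Same tin, origin at the centre of its underside, lid top 28 mm above. Two tins have a foot ring 108 mm across and do not give when the lid is pressed 50 mm off the axis. Exactly one, not told which, has only a bulge 20 mm across, 6 mm high: it stands upright and as tall, but so pressed (3 to 8 N) it leans 6 degrees (rim sinks 4 to 5 mm) till its edge meets the slab; let go, it rights itself.
- tin_c: Same tin, origin at the centre of its underside, lid top 28 mm above. Two tins have a foot ring 108 mm across and do not give when the lid is pressed 50 mm off the axis. Exactly one, not told which, has only a bulge 20 mm across, 6 mm high: it stands upright and as tall, but so pressed (3 to 8 N) it leans 6 degrees (rim sinks 4 to 5 mm) till its edge meets the slab; let go, it rights itself.
Mind the look-alikes: they are no part of the job. What is shaped like the tin_b but purple, red or turquoise is not meant.

How it is judged:
By the outcome, as a careful person would: the job done as asked, in the order asked, and still so for the second after the job is handed in, with the robot touching nothing.
It also fails if it takes over 72 s, if anything falls off the work surface, if the arm or the gripper's body presses on something with over 40 N, if the wrist force passes 120 N, or if a joint passes its speed limit or range.

## Working session

There is one attempt and no reset: what is moved stays moved. The work goes in short steps, Python scripts to look and compute and a tool call to move; the robot and the scene stay as the last step left them, time stands still between calls to the robot, and variables do not carry over. Pictures are saved under pics/ and viewed, and the job is handed in when it is done.

Besides the shell and the picture viewer there is one more tool, called after "Request:" as name(argument=value, ...), one argument or row to a line, values as JSON. send_rows: Moves the arm, as the interface text tells. Its arguments: {"type":"object","properties":{"steps":{"type":"array","items":{"type":"number"}},"force":{"type":"number"}},"required":["steps"]}

```bash
mkdir -p pics; cat > h.py <<'E'
import numpy as np, cv2
from rig import robot, cams, hand_in
def grab(n):
    d=cams.camera(n); np.savez(f'{n}.npz',**d); return d
def save(d,name): cv2.imwrite('pics/'+name,cv2.cvtColor(d['color'],cv2.COLOR_RGB2BGR))
def cloud(d):
    z=d['range_z'];K=np.array(d['intrinsics']);v,u=np.indices(z.shape)
    p=np.stack([(u-K[0,2])/K[0,0]*z,(v-K[1,2])/K[1,1]*z,z],-1)
    E=np.array(d['extrinsics']);return p@E[:3,:3].T+E[:3,3]
def ray(d,u,v,h):
    K=np.array(d['intrinsics']);E=np.array(d['extrinsics'])
    r=E[:3,:3]@np.array([(u-K[0,2])/K[0,0],(v-K[1,2])/K[1,1],1]);o=E[:3,3]
    return o+r*(h-o[2])/r[2]
E
python3 - <<'E'
from h import *
for n in ['scene','side','wrist']:
    d=grab(n);save(d,n+'0.png');print(n,np.round(d['extrinsics'],3).tolist(),np.round(d['intrinsics'],1).tolist())
o=robot.get_obs();print(o);print(robot.grip_point_offset)
E
```

```text
scene [[-0.256, 0.547, -0.797, 1.491], [0.967, 0.148, -0.209, 0.206], [0.003, -0.824, -0.566, 0.794], [0.0, 0.0, 0.0, 1.0]] [[424.1, 0.0, 322.2], [0.0, 424.1, 199.2], [0.0, 0.0, 1.0]]
side [[0.724, -0.528, 0.444, 0.088], [-0.69, -0.558, 0.462, -0.559], [0.004, -0.64, -0.768, 1.017], [0.0, 0.0, 0.0, 1.0]] [[393.0, 0.0, 316.7], [0.0, 393.0, 193.4], [0.0, 0.0, 1.0]]
wrist [[1.0, 0.001, -0.001, 0.625], [0.0, -0.963, -0.269, 0.074], [-0.001, 0.269, -0.963, 0.383], [0.0, 0.0, 0.0, 1.0]] [[343.0, 0.0, 316.0], [0.0, 343.0, 202.9], [0.0, 0.0, 1.0]]
{'time': 0.15, 'q': array([-1.78524262e-01,  5.28281922e-01,  1.43361294e+00, -4.54428280e-05,
        1.18138071e+00, -1.78454207e-01]), 'joint_velocities': array([ 0.00204125, -0.00061829, -0.00299814,  0.00041922, -0.00041979,
       -0.00154849]), 'joint_torque': array([ 9.14956272e-04, -4.40429199e+01, -1.76841742e+01,  6.33679633e-02,
        5.52540855e-02, -1.06930895e-04]), 'position': array([6.24437670e-01, 1.02720711e-04, 2.21776843e-01]), 'tool_rot': array([ 7.07125186e-01,  7.07087874e-01, -4.97170719e-04, -6.79202621e-04]), 'ft_force': array([-0.00452876,  0.20898012,  0.60565254]), 'moment': array([0.04229064, 0.01510908, 0.01533403]), 'grip_width': 0.08720300277769545}
0.0187
```

View pics/scene0.png

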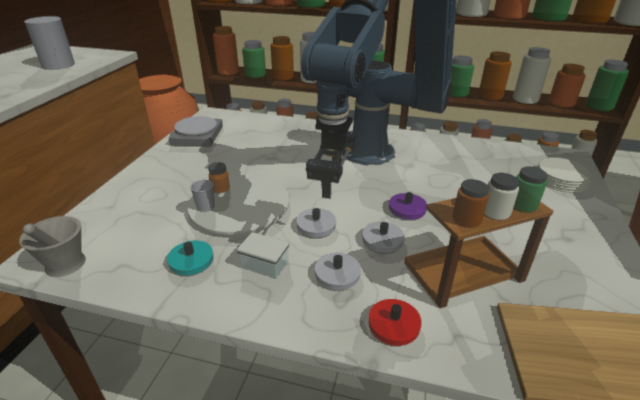

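View pics/side0.png

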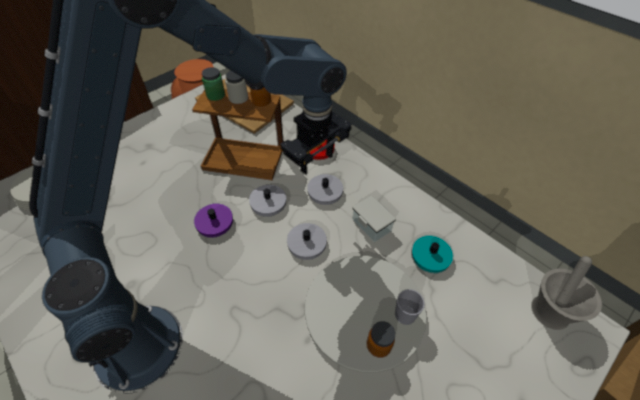

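View pics/wrist0.png

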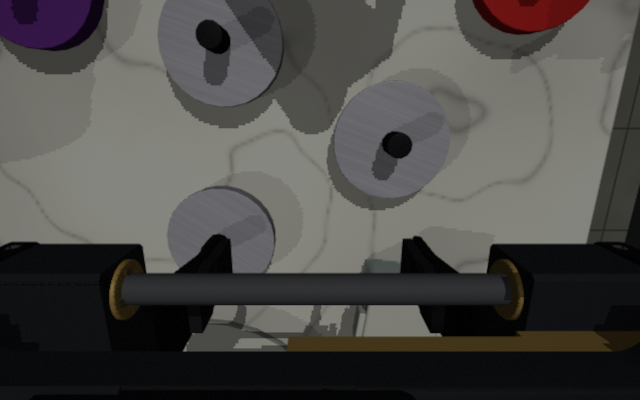

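```bash
cat > m.py <<'E'
from h import *
def comps(n,lo,hi,area=25):
    d=dict(np.load(n+'.npz'));P=cloud(d);ok=d['range_z']>0
    m=(ok&(P[...,2]>lo)&(P[...,2]<hi)).astype(np.uint8)
    k,l,s,c=cv2.connectedComponentsWithStats(m)
    for i in range(1,k):
        if s[i,4]>area:
            q=P[l==i];mn=q.min(0);mx=q.max(0);(cx,cy),r=cv2.minEnclosingCircle(q[:,:2].astype(np.float32))
            print(n,'px',c[i].round(),s[i,4],'med',np.median(q,0).round(4),'x',mn[0].round(3),mx[0].round(3),'y',mn[1].round(3),mx[1].round(3),'circ',round(cx,4),round(cy,4),round(r,4),d['color'][l==i].mean(0).round())
if __name__=='__main__':
    for n in ['scene','side','wrist']:
        print('tops .058-.07');comps(n,.058,.07,8)
        print('disc .02-.034');comps(n,.022,.034,100)
    for n in ['scene','side']:
        print('board');comps(n,.224,.236,100);print('floor');comps(n,.004,.014,100)
        print('lip');comps(n,.017,.0255,60)
E
python3 m.py
```

```text
tops .058-.07
scene px [178.  11.] 40 med [-1.9545 -1.9749  0.0637] x -1.99 -1.855 y -2.069 -1.851 circ -1.9192 -1.9576 0.1149 [113. 102.  77.]
scene px [229.  14.] 33 med [-1.9541 -1.5094  0.0648] x -1.997 -1.926 y -1.585 -1.436 circ -1.9674 -1.5116 0.0757 [125. 118.  91.]
scene px [133.  24.] 92 med [-1.4398 -2.0556  0.0648] x -1.755 -1.148 y -2.087 -2.024 circ -1.4517 -2.0507 0.3036 [44. 29. 18.]
scene px [253.  16.] 52 med [-1.9594 -1.2949  0.0642] x -1.991 -1.925 y -1.419 -1.176 circ -1.9544 -1.2978 0.1216 [127. 120.  93.]
scene px [276.  17.] 14 med [-1.9616 -1.1021  0.0619] x -1.99 -1.939 y -1.132 -1.065 circ -1.9654 -1.1006 0.0401 [126. 119.  92.]
scene px [293.  18.] 38 med [-1.9559 -0.9555  0.0632] x -2.007 -1.936 y -1.055 -0.841 circ -1.9626 -0.948 0.1071 [128. 120.  93.]
scene px [312.  19.] 17 med [-1.9601 -0.7946  0.0653] x -2.004 -1.941 y -0.83 -0.748 circ -1.9776 -0.7888 0.0487 [130. 122.  95.]
scene px [404.  25.] 21 med [-1.9609 -0.0583  0.0663] x -1.992 -1.934 y -0.111 -0.02 circ -1.9611 -0.0648 0.0461 [123. 116.  90.]
scene px [499.  31.] 148 med [-1.9602  0.6273 
[... 15901 characters left out ...]
 -0.3548  0.0215] x 1.713 1.732 y -0.442 -0.269 circ 1.7207 -0.3557 0.0864 [108. 100.  78.]
side px [249. 123.] 172 med [0.716  0.473  0.0192] x 0.686 0.761 y 0.432 0.547 circ 0.7207 0.4921 0.063 [128. 101.  63.]
side px [620. 130.] 99 med [ 1.722  -0.5325  0.0215] x 1.71 1.73 y -0.602 -0.447 circ 1.7228 -0.5249 0.0778 [108. 100.  78.]
side px [240. 157.] 407 med [0.5819 0.3523 0.0206] x 0.455 0.719 y 0.201 0.503 circ 0.59 0.3516 0.1517 [86. 61. 38.]
side px [546. 317.] 65 med [ 0.808  -0.6749  0.0202] x 0.8 0.829 y -0.721 -0.637 circ 0.8272 -0.6793 0.0421 [59. 57. 53.]
side px [150. 362.] 126 med [ 0.0004 -0.0691  0.0209] x -0.055 0.069 y -0.08 -0.054 circ 0.007 -0.0587 0.0626 [32. 39. 44.]
```

Request:
send_rows(
  steps=[0,-0.005,0.04,0.06,0,0,-0.0105,0.077,0.12,0,0,-0.0105,0.077,0.165,0,0,-0.0105,0.077,0.185,0,0,-0.0105,0.077,0.185,0],
  force=20,
)

```text
time: 0.78
position: [0.6995, -0.01, 0.0353]
tool_rot: [0.707, 0.707, -0.002, -0.002]
ft_force: [-0.1, -0.8, 0.6]
grip_width: 0.0451
```

```bash
python3 - <<'E'
from h import *
for n,lo,hi in [('scene',.224,.236),('side',.224,.236),('scene',.017,.0255),('side',.017,.0255)]:
    d=dict(np.load(n+'.npz'));P=cloud(d);m=(d['range_z']>0)&(P[...,2]>lo)&(P[...,2]<hi)&(P[...,0]>.4)&(P[...,0]<.78)&(P[...,1]>.195)&(P[...,1]<.53)
    c=d['color'].astype(int); m&=(c[...,0]-c[...,2]>15)
    m=cv2.morphologyEx(m.astype(np.uint8),cv2.MORPH_OPEN,np.ones((2,2)))>0
    q=P[m][:,:2].astype(np.float32)
    # robust: drop isolated
    r=cv2.minAreaRect(q);print(n,lo,r, cv2.boxPoints(r).round(3).tolist())
for n in ['scene','side']:
    d=dict(np.load(n+'.npz'));P=cloud(d)
    for nm,zl,zh in [('jar',.078,.092),('tum',.074,.084)]:
        m=(P[...,2]>zl)&(P[...,2]<zh)&(np.hypot(P[...,0]-.483,P[...,1]+.332)<.16)
        k,l,s,c=cv2.connectedComponentsWithStats(m.astype(np.uint8))
        for i in range(1,k):
            if s[i,4]>20: print(n,nm,cv2.minEnclosingCircle(P[l==i][:,:2].astype(np.float32)),s[i,4])
E
```

```text
scene 0.224 ((0.8324605822563171, 0.3068217635154724), (0.24352997541427612, 1.3102911710739136), 70.7304458618164) [[0.17399999499320984, 0.40799999237060547], [1.4110000133514404, -0.024000000208616257], [1.4910000562667847, 0.20600000023841858], [0.2540000081062317, 0.6380000114440918]]
side 0.224 ((0.39052143692970276, 0.06583243608474731), (1.3601735830307007, 0.2775842547416687), 52.66244125366211) [[-0.13199999928474426, -0.39100000262260437], [0.08799999952316284, -0.5590000152587891], [0.9129999876022339, 0.5220000147819519], [0.6930000185966492, 0.6909999847412109]]
scene 0.017 ((0.9771686792373657, 0.3696805238723755), (0.31959298253059387, 1.030558466911316), 89.51840209960938) [[0.460999995470047, 0.21400000154972076], [1.4910000562667847, 0.20600000023841858], [1.49399995803833, 0.5249999761581421], [0.46299999952316284, 0.5339999794960022]]
side 0.017 ((0.34306833148002625, 0.021024346351623535), (1.234816551208496, 0.2840619683265686), 53.342063903808594) [[-0.13899999856948853, -0.3889999985694885], [0.08799999952316284, -0.5590000152587891], [0.8259999752044678, 0.4
[... 302 characters left out ...]
e tum ((0.4421778619289398, -0.41721412539482117), 0.030864672735333443) 62
scene tum ((0.5309484004974365, -0.4280019998550415), 0.02418459579348564) 47
scene tum ((0.5534683465957642, -0.4131648540496826), 0.029824847355484962) 56
side jar ((0.5457796454429626, -0.4190073013305664), 0.029275882989168167) 84
side jar ((0.5316314697265625, -0.4245185852050781), 0.0298285074532032) 51
side jar ((0.4316549003124237, -0.42457640171051025), 0.031127505004405975) 141
side tum ((0.5643220543861389, -0.42420750856399536), 0.01852951943874359) 30
side tum ((0.5189974308013916, -0.42046892642974854), 0.02008885145187378) 23
side tum ((0.4256105422973633, -0.4262505769729614), 0.030498085543513298) 52
```

Request:
send_rows(
  steps=[0,0,0,0,0,0,0,0,0,0,0,0,0,0,0,0,0,0,0.003,0],
)

```text
time: 1.27
position: [0.7001, -0.01, 0.0335]
tool_rot: [0.707, 0.707, -0.001, -0.002]
ft_force: [-0.0, -0.5, -0.0]
grip_width: 0.0059
```

```bash
python3 - <<'E'
from h import *
for n,lo,hi in [('scene',.224,.236),('side',.224,.236),('scene',.016,.0265),('side',.016,.0265)]:
    d=dict(np.load(n+'.npz'));P=cloud(d)
    c=d['color'].astype(int)
    m=(d['range_z']>0)&(P[...,2]>lo)&(P[...,2]<hi)&(P[...,0]>.4)&(P[...,0]<.78)&(P[...,1]>.195)&(P[...,1]<.53)&(c[...,0]-c[...,2]>12)
    mm=cv2.morphologyEx(m.astype(np.uint8),cv2.MORPH_OPEN,np.ones((2,2)))&m if lo>.1 else m.astype(np.uint8)
    q=P[mm>0][:,:2].astype(np.float32)
    r=cv2.minAreaRect(q);print(n,lo,len(q),r, cv2.boxPoints(r).round(3).tolist())
E
```

```text
scene 0.224 1303 ((0.6281014084815979, 0.37659889459609985), (0.12314767390489578, 0.2597233057022095), 35.557472229003906) [[0.5019999742507935, 0.44600000977516174], [0.6539999842643738, 0.23499999940395355], [0.7540000081062317, 0.3070000112056732], [0.6029999852180481, 0.5180000066757202]]
side 0.224 1198 ((0.6192470192909241, 0.3685795068740845), (0.12366124987602234, 0.2567232847213745), 35.79999923706055) [[0.49399998784065247, 0.43700000643730164], [0.6439999938011169, 0.2280000001192093], [0.7440000176429749, 0.3009999990463257], [0.593999981880188, 0.5090000033378601]]
scene 0.016 1692 ((0.6190115809440613, 0.36250677704811096), (0.32190486788749695, 0.3348533809185028), 0.00784317683428526) [[0.4580000042915344, 0.5299999713897705], [0.4580000042915344, 0.19499999284744263], [0.7799999713897705, 0.19499999284744263], [0.7799999713897705, 0.5299999713897705]]
side 0.016 634 ((0.6394291520118713, 0.38778001070022583), (0.28178468346595764, 0.26185229420661926), 35.98188018798828) [[0.4480000138282776, 0.41100001335144043], [0.6019999980926514, 0.19900000095367432], [0.8299999833106995, 0.36500000953674316], [0.6769999861717224, 0.5770000219345093]]
```

Request:
send_rows(
  steps=[0,0,0,0.003,0,0,0,0,0.0045,0,0,0,0,0.006,0,0,0,0,0.007,0,0,0,0,0.007,0],
)

```text
time: 1.9
position: [0.7003, -0.0105, 0.0267]
tool_rot: [0.707, 0.707, -0.001, -0.001]
ft_force: [0.4, -1.0, 1.8]
grip_width: 0.0005
```

Request:
send_rows(
  steps=[0,0,0,0.001,0,0,0,0,0.0015,0,0,0,0,0.0015,0],
)

```text
time: 2.28
position: [0.7005, -0.0107, 0.0253]
tool_rot: [0.707, 0.707, -0.001, -0.001]
ft_force: [-0.6, -3.1, 2.9]
grip_width: 0.001
```

Request:
send_rows(
  steps=[0,0,0,0.0008,0,0,0,0,0.0015,0,0,0,0,0.0015,0],
)

```text
time: 2.65
position: [0.7008, -0.0111, 0.0244]
tool_rot: [0.707, 0.707, -0.001, -0.0]
ft_force: [-1.2, -4.0, 5.4]
grip_width: 0.0008
```

Request:
send_rows(
  steps=[0,0,0,0.0008,0,0,0,0,0.0015,0,0,0,0,0.002,0],
)

```text
time: 3.02
position: [0.701, -0.0112, 0.0242]
tool_rot: [0.707, 0.707, -0.001, -0.0]
ft_force: [-3.4, -2.6, 11.9]
grip_width: 0.0003
```

```bash
python3 - <<'E'
from h import *
d=grab('wrist');save(d,'wp3.png');P=cloud(d)
for n in ['wrist','scene']:
    if n=='scene': d=grab(n);P=cloud(d)
    m=(d['range_z']>0)&(abs(P[...,2]-.027)<.008)&(np.hypot(P[...,0]-.7012,P[...,1]-.0397)<.055)&(np.hypot(P[...,0]-.7012,P[...,1]-.0397)>.02)&(P[...,1]>.01)
    q=P[m];A=np.c_[q[:,:2]-[.7012,.0397],np.ones(len(q))]
    print(n,len(q),np.linalg.lstsq(A,q[:,2],rcond=None)[0])
save(d,'sp3.png')
print(robot.get_obs()['ft_force'],robot.get_obs()['position'])
E
```

```text
wrist 31687 [-0.01531881  0.11706258  0.02849683]
scene 600 [-0.01671367  0.11838822  0.02707082]
[-3.73048411 -2.62371092 10.82998657] [ 0.70100942 -0.01122622  0.02423732]
```

Request:
send_rows(
  steps=[0,0,0,-0.01,0,0,0,0,-0.05,0,0.087,-0.02,-0.05,-0.085,0,0.087,-0.04,-0.11,-0.085,0,0.087,-0.058,-0.165,-0.085,0,0.087,-0.058,-0.1835,-0.085,0,0.087,-0.058,-0.1835,-0.085,0,0.087,-0.058,-0.1835,-0.085,0],
)

```text
time: 4.12
position: [0.5194, -0.0691, 0.1098]
tool_rot: [0.707, 0.707, -0.0, 0.001]
ft_force: [0.0, -0.1, 0.3]
grip_width: 0.0523
```

```bash
python3 - <<'E'
from h import *
d=grab('wrist');save(d,'w2.png')
P=cloud(d)
m=(d['range_z']>0)&(P[...,2]>.058)&(P[...,2]<.07)&(np.hypot(P[...,0]-.517,P[...,1]+.0695)<.03)
if m.sum()>5: print(m.sum(),cv2.minEnclosingCircle(P[m][:,:2].astype(np.float32)))
m=(d['range_z']>0)&(P[...,2]>.023)&(P[...,2]<.032)&(np.hypot(P[...,0]-.517,P[...,1]+.0695)<.068)
print(m.sum(),cv2.minEnclosingCircle(P[m][:,:2].astype(np.float32)))
print(robot.get_obs()['position'],robot.get_obs()['grip_width'])
E
```

```text
1028 ((0.517986536026001, -0.06863201409578323), 0.012023831717669964)
16910 ((0.5176762342453003, -0.06862727552652359), 0.0599341094493866)
[ 0.51955969 -0.06914376  0.10970504] 0.056516299568790035
```

View pics/w2.png

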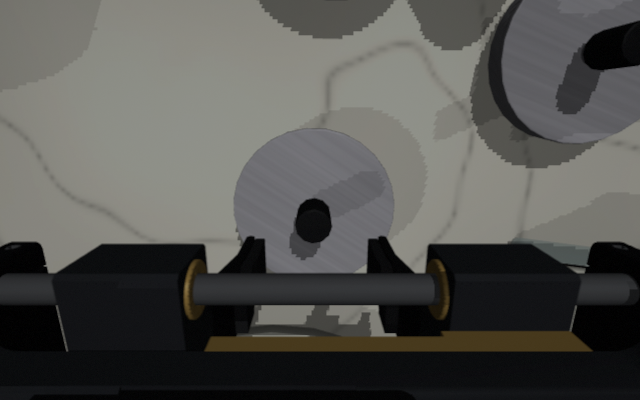

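Request:
send_rows(
  steps=[0.087,0,-0.0015,0.03,0,0.087,0,-0.0015,0.06,0,0.087,0,-0.0015,0.0755,0,0.087,0,-0.0015,0.0755,0,0.02,0,-0.0015,0.0755,0,0.015,0,-0.0015,0.0755,0,0.015,0,-0.0015,0.0755,0,0.015,0,-0.0015,0.0755,0],
  force=25,
)

```text
time: 5.18
position: [0.5183, -0.0694, 0.0347]
tool_rot: [0.707, 0.707, -0.0, 0.001]
ft_force: [0.3, 1.0, 0.1]
grip_width: 0.055
```

Request:
send_rows(
  steps=[0.015,0,0,0,0,0.015,0,0,0,0,0.015,0,0,0,0,0.015,0,0,0,0,0.015,0,0,-0.025,0,0.015,0,0,-0.06,0,0.015,0,0,-0.08,0,0.015,-0.04,0.005,-0.08,0],
)

```text
time: 6.18
position: [0.523, -0.1074, 0.116]
tool_rot: [0.705, 0.709, 0.0, 0.001]
ft_force: [0.9, -0.5, -2.8]
grip_width: 0.0234
```

Request:
send_rows(
  steps=[0.015,-0.05,0.008,0,0,0.015,-0.1,0.016,0,0,0.015,-0.15,0.024,0,0,0.015,-0.18,0.027,0,0,0.015,-0.18,0.027,0.01,0,0.015,-0.18,0.027,0.03,0,0.015,-0.18,0.027,0.044,0,0.015,-0.18,0.027,0.046,0],
)

```text
time: 7.18
position: [0.5498, -0.2855, 0.0686]
tool_rot: [0.705, 0.709, 0.0, -0.001]
ft_force: [0.6, 0.5, -1.7]
grip_width: 0.0234
```

```bash
python3 - <<'E'
from h import *
d=grab('scene');save(d,'s3.png')
d=grab('side');save(d,'d3.png')
print(robot.get_obs()['position'],robot.get_obs()['ft_force'])
E
```

```text
[ 0.55088923 -0.28661045  0.06996191] [-0.18223383 -0.67094884 -1.7748458 ]
```

View pics/s3.png

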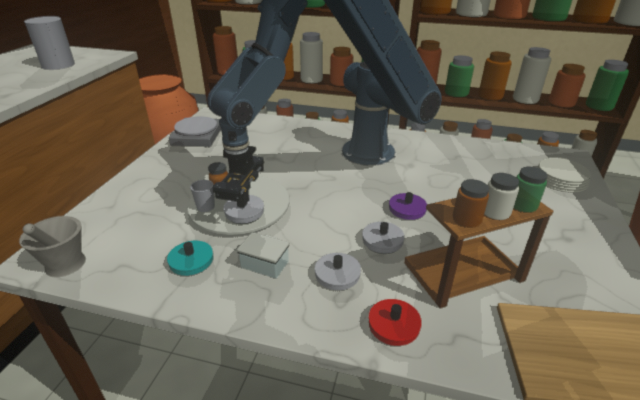

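View pics/d3.png

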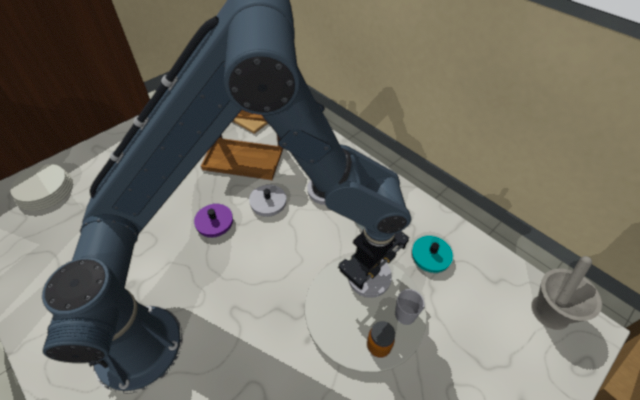

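Request:
send_rows(
  steps=[0.015,0,0,0.003,0,0.015,0,0,0.006,0,0.015,0,0,0.008,0,0.015,0,0,0.009,0],
)

```text
time: 7.78
position: [0.5511, -0.2866, 0.0626]
tool_rot: [0.705, 0.709, 0.0, 0.001]
ft_force: [-2.5, 3.0, 10.4]
grip_width: 0.0235
```

Request:
send_rows(
  steps=[0.015,0,0,-0.0005,0,0.05,0,0,-0.0005,0,0.05,0,0,-0.0005,0,0.05,0,0,-0.001,0,0.06,0,0,-0.02,0,0.087,0,0,-0.06,0,0.087,0.05,0,-0.07,0,0.087,0.11,0,-0.07,0],
)

```text
time: 8.78
position: [0.5521, -0.1774, 0.1354]
tool_rot: [0.706, 0.708, 0.001, 0.004]
ft_force: [0.7, 0.2, -0.6]
grip_width: 0.0815
```

Request:
send_rows(
  steps=[0.087,0.06,-0.003,0,0,0.087,0.12,-0.006,0,0,0.087,0.18,-0.01,0,0,0.087,0.24,-0.014,0,0,0.087,0.3,-0.018,0,0,0.087,0.32,-0.018,0,0,0.087,0.32,-0.018,0,0],
)

```text
time: 9.65
position: [0.5337, 0.1435, 0.1349]
tool_rot: [0.705, 0.709, 0.002, 0.005]
ft_force: [0.2, 0.6, -0.2]
grip_width: 0.087
```

```bash
cat > t.py <<'E'
from h import *
import sys
def find(n,x,y,base=0.):
    d=grab(n);P=cloud(d);ok=d['range_z']>0
    for nm,lo,hi,r in [('knob',.058,.07,.03),('lid',.023,.032,.068)]:
        m=ok&(P[...,2]>lo+base)&(P[...,2]<hi+base)&(np.hypot(P[...,0]-x,P[...,1]-y)<r)
        if m.sum()>5:
            c=cv2.minEnclosingCircle(P[m][:,:2].astype(np.float32));print(n,nm,m.sum(),np.round(c[0],4),round(c[1],4))
    return d
E
python3 - <<'E'
from t import *
d=find('wrist',.5325,.134);save(d,'w4.png')
d=find('scene',.551,-.287,.028)
print(robot.get_obs()['position'],robot.get_obs()['grip_width'],robot.get_obs()['time'])
E
```

```text
wrist knob 818 [0.5326 0.1348] 0.0119
wrist lid 14610 [0.5327 0.1344] 0.0601
scene knob 32 [ 0.5555 -0.2857] 0.0128
scene lid 656 [ 0.5551 -0.2847] 0.0614
[0.53382104 0.14147721 0.13451928] 0.08738407367992608 9.75
```

View pics/w4.png

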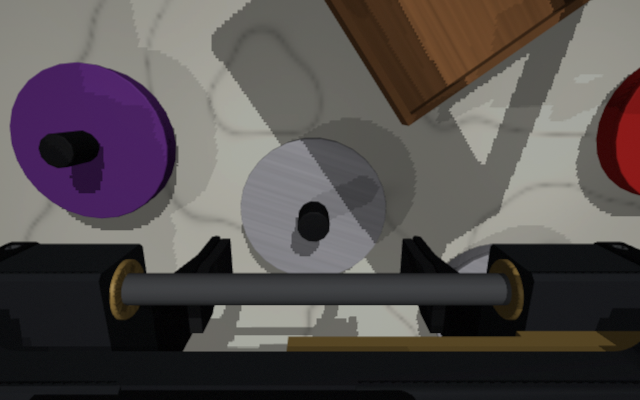

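Request:
send_rows(
  steps=[0.087,-0.0068,-0.0012,0.03,0,0.087,-0.0068,-0.0012,0.07,0,0.06,-0.0068,-0.0012,0.095,0,0.05,-0.0068,-0.0012,0.1,0,0.04,-0.0068,-0.0012,0.1,0,0.015,-0.0068,-0.0012,0.1,0,0.015,-0.0068,-0.0012,0.1,0,0.015,-0.0068,-0.0012,0.1,0],
)

```text
time: 10.75
position: [0.5339, 0.1343, 0.0352]
tool_rot: [0.706, 0.708, 0.002, 0.005]
ft_force: [0.7, 0.4, -0.0]
grip_width: 0.0348
```

Request:
send_rows(
  steps=[0.015,0,0,0,0,0.015,0,0,0,0,0.015,0,0,0,0,0.015,0,0,-0.025,0,0.015,0,0,-0.06,0,0.015,0,0,-0.085,0,0.015,-0.045,-0.01,-0.085,0,0.015,-0.1,-0.025,-0.085,0],
)

```text
time: 11.75
position: [0.5087, 0.0343, 0.1204]
tool_rot: [0.705, 0.709, 0.002, 0.006]
ft_force: [-0.2, -0.7, -3.2]
grip_width: 0.0231
```

Request:
send_rows(
  steps=[0.015,-0.05,-0.018,0,0,0.015,-0.11,-0.036,0,0,0.015,-0.17,-0.054,0,0,0.015,-0.22,-0.072,0,0,0.015,-0.27,-0.088,0,0,0.015,-0.31,-0.095,0,0,0.015,-0.32,-0.095,0,0],
)

```text
time: 12.62
position: [0.4152, -0.2893, 0.1205]
tool_rot: [0.706, 0.708, 0.002, 0.007]
ft_force: [0.5, 1.4, -3.6]
grip_width: 0.0231
```

Now down to z≈0.0635.

Request:
send_rows(
  steps=[0.015,0.002,0,0.015,0,0.015,0.002,0,0.035,0,0.015,0.002,0,0.05,0,0.015,0.002,0,0.053,0,0.015,0.002,0,0.055,0,0.015,0.002,0,0.057,0,0.015,0.002,0,0.057,0],
)

```text
time: 13.5
position: [0.4162, -0.2879, 0.0639]
tool_rot: [0.706, 0.708, 0.002, 0.007]
ft_force: [0.1, 1.0, -3.2]
grip_width: 0.0235
```

Request:
send_rows(
  steps=[0.015,0,0,0.001,0,0.015,0,0,0.0015,0,0.015,0,0,0.0015,0],
)

```text
time: 13.88
position: [0.4165, -0.2879, 0.0634]
tool_rot: [0.706, 0.708, 0.002, 0.008]
ft_force: [0.4, 2.3, 5.7]
grip_width: 0.0234
```

Request:
send_rows(
  steps=[0.015,0,0,-0.0005,0,0.05,0,0,-0.0005,0,0.05,0,0,-0.0005,0,0.05,0,0,-0.0005,0,0.06,0,0,-0.02,0,0.087,0,0,-0.06,0,0.087,0,0,-0.11,0,0.087,0.02,0,-0.17,0],
)

```text
time: 14.88
position: [0.414, -0.2676, 0.2336]
tool_rot: [0.707, 0.707, 0.002, 0.007]
ft_force: [1.0, -1.0, 1.1]
grip_width: 0.0813
```

Request:
send_rows(
  steps=[0.087,0.05,0.02,-0.03,-0.18,0.087,0.1,0.03,-0.06,-0.36,0.087,0.15,0.04,-0.09,-0.54,0.087,0.2,0.05,-0.12,-0.72,0.087,0.25,0.06,-0.15,-0.9,0.087,0.3,0.07,-0.18,-1.08,0.087,0.35,0.08,-0.21,-1.26,0.087,0.4,0.09,-0.24,-1.44],
)

```text
time: 15.88
position: [0.5005, 0.1359, 0.4728]
tool_rot: [0.062, 0.998, -0.003, 0.007]
ft_force: [2.1, -0.4, 0.8]
grip_width: 0.0872
```

```bash
python3 - <<'E'
from t import *
from scipy.spatial.transform import Rotation as R
o=robot.get_obs();print(o['time'],o['position'],o['q'].round(3));print(R.from_quat(o['tool_rot']).as_matrix().round(3))
d=find('side',.4165,-.288,.028);d=find('side',.551,-.287,.028)
print(robot.get_obs()['joint_velocities'].round(3))
E
```

```text
15.875 [0.50047426 0.13588178 0.47280663] [ 0.054  0.174  1.298 -0.008  1.656 -1.392]
[[-0.992  0.124  0.014]
 [ 0.124  0.992 -0.008]
 [-0.015 -0.006 -1.   ]]
side knob 77 [ 0.4139 -0.2907] 0.0121
side lid 1532 [ 0.4146 -0.2901] 0.0607
side knob 61 [ 0.548  -0.2881] 0.0124
side lid 1271 [ 0.5484 -0.2874] 0.0609
[-0.07   0.005  0.104 -0.068 -0.025  0.038]
```

Request:
send_rows(
  steps=[0.087,0,0.055,-0.02,-0.15,0.087,0,0.11,-0.03,-0.3,0.087,0,0.165,-0.04,-0.45,0.087,0,0.22,-0.05,-0.6,0.087,0,0.275,-0.06,-0.747,0.087,0,0.33,-0.07,-0.747,0.087,0.003,0.37,-0.08,-0.747,0.087,0.003,0.393,-0.08,-0.747],
)

```text
time: 16.98
position: [0.5459, 0.5307, 0.5531]
tool_rot: [-0.307, 0.952, -0.006, 0.009]
ft_force: [0.6, 0.5, 0.9]
grip_width: 0.0869
```

```bash
cat > st.py <<'E'
from t import *
from scipy.spatial.transform import Rotation as R
def st():
    o=robot.get_obs();M=R.from_quat(o['tool_rot']).as_matrix()
    print(o['time'],o['position'].round(4),'q',o['q'].round(3),'w',o['grip_width'].round(4));print(M.round(3))
    z=M[:,2];print('lean',np.degrees(np.arctan2(np.hypot(z[0],z[1]),-z[2])).round(1),'az',np.degrees(np.arctan2(z[1],z[0])).round(1),'yaxis az',np.degrees(np.arctan2(M[1,1],M[0,1])).round(1),'y.z',M[2,1].round(3))
    return o,M
if __name__=='__main__': st()
E
python3 st.py
```

```text
Traceback (most recent call last):
  File "st.py", line 8, in <module>
    if __name__=='__main__': st()
                             ~~^^
  File "st.py", line 5, in st
    print(o['time'],o['position'].round(4),'q',o['q'].round(3),'w',o['grip_width'].round(4));print(M.round(3))
                                                                   ^^^^^^^^^^^^^^^^^^^^^
AttributeError: 'float' object has no attribute 'round'
```

```bash
sed -i "s/o\['grip_width'\].round(4)/o['grip_width']/" st.py; python3 st.py
```

```text
16.975 [0.5459 0.5307 0.5531] q [ 0.632  0.658  0.333 -0.02   2.137 -1.574] w 0.08689878885658311
[[-0.811 -0.584  0.02 ]
 [-0.584  0.811 -0.006]
 [-0.013 -0.016 -1.   ]]
lean 1.2 az -15.2 yaxis az 125.7 y.z -0.016
```

Request:
send_rows(
  steps=[0.087,-0.05,0,0,0,0.087,-0.1,0,0,0,0.087,-0.15,0,0,0,0.087,-0.2,0,0,0,0.087,-0.25,0,0,0,0.087,-0.3,0,0,0],
)

```text
time: 17.73
position: [0.6287, 0.57, 0.4726]
tool_rot: [-0.307, 0.951, 0.003, 0.029]
ft_force: [-0.7, -0.1, 0.2]
grip_width: 0.0868
```

```bash
python3 st.py
```

```text
17.725 [0.6287 0.57   0.4726] q [ 0.609  0.818  0.219 -0.012  2.048 -1.592] w 0.08684988391843818
[[-0.81  -0.584  0.053]
 [-0.584  0.812  0.024]
 [-0.057 -0.012 -0.998]]
lean 3.4 az 24.1 yaxis az 125.7 y.z -0.012
```

Request:
send_rows(
  steps=[0.087,-0.4,0,-0.35,0,0.087,-0.4,0,-0.35,0,0.087,-0.4,0,-0.35,0,0.087,-0.4,0,-0.35,0],
)

```text
time: 18.23
position: [0.6291, 0.5509, 0.5157]
tool_rot: [-0.307, 0.95, 0.012, 0.051]
ft_force: [0.5, 0.1, -0.2]
grip_width: 0.0869
```

```bash
python3 st.py
```

```text
18.225 [0.6291 0.5509 0.5157] q [ 0.588  0.766  0.218 -0.005  2.053 -1.61 ] w 0.08693875716349957
[[-0.807 -0.584  0.089]
 [-0.582  0.811  0.054]
 [-0.104 -0.008 -0.995]]
lean 6.0 az 31.4 yaxis az 125.8 y.z -0.008
```

Request:
send_rows(
  steps=[0.087,-0.5,0.03,-0.4,0,0.087,-0.5,0.03,-0.4,0,0.087,-0.5,0.03,-0.4,0,0.087,-0.5,0.03,-0.4,0,0.087,-0.5,0.03,-0.4,0,0.087,-0.5,0.03,-0.4,0,0.087,-0.5,0.03,-0.4,0,0.087,-0.5,0.03,-0.4,0],
)

```text
time: 19.23
position: [0.6192, 0.5343, 0.5612]
tool_rot: [-0.307, 0.949, 0.021, 0.071]
ft_force: [-0.4, -0.3, 0.5]
grip_width: 0.0869
```

```bash
python3 st.py
```

```text
19.225 [0.6192 0.5343 0.5612] q [ 0.575  0.71   0.219  0.003  2.065 -1.619] w 0.08685556914315984
[[-0.802 -0.585  0.122]
 [-0.579  0.811  0.083]
 [-0.147 -0.004 -0.989]]
lean 8.5 az 34.1 yaxis az 125.8 y.z -0.004
```

Request:
send_rows(
  steps=[0.087,-0.5,0.05,-0.2,0],
)

```text
time: 19.35
position: [0.6285, 0.5434, 0.5619]
tool_rot: [-0.306, 0.947, 0.028, 0.089]
ft_force: [0.6, -1.4, -0.3]
grip_width: 0.0869
```

Request:
send_rows(
  steps=[0.087,-0.5,0.05,-0.2,0],
)

```text
time: 19.48
position: [0.6373, 0.5521, 0.5629]
tool_rot: [-0.306, 0.945, 0.035, 0.107]
ft_force: [-0.2, 0.2, -0.0]
grip_width: 0.0869
```

```bash
python3 st.py
```

```text
19.475 [0.6373 0.5521 0.5629] q [ 0.577  0.713  0.219  0.014  1.984 -1.612] w 0.08692629078247907
[[-0.79  -0.586  0.18 ]
 [-0.57   0.811  0.132]
 [-0.223  0.002 -0.975]]
lean 12.9 az 36.3 yaxis az 125.8 y.z 0.002
```

Request:
send_rows(
  steps=[0.087,-0.5,0,-0.1,0],
)

```text
time: 19.6
position: [0.6528, 0.5596, 0.56]
tool_rot: [-0.305, 0.943, 0.043, 0.125]
ft_force: [-0.1, 0.2, -0.4]
grip_width: 0.0873
```

Request:
send_rows(
  steps=[0.087,-0.5,0,-0.1,0],
)

```text
time: 19.73
position: [0.6683, 0.566, 0.5567]
tool_rot: [-0.305, 0.94, 0.05, 0.143]
ft_force: [0.2, 0.2, -0.2]
grip_width: 0.087
```

Request:
send_rows(
  steps=[0.087,-0.5,0,0,0],
)

```text
time: 19.85
position: [0.6867, 0.5755, 0.5491]
tool_rot: [-0.304, 0.937, 0.058, 0.161]
ft_force: [0.7, -0.2, -0.8]
grip_width: 0.0868
```

Request:
send_rows(
  steps=[0.087,-0.5,0,0,0],
)

```text
time: 19.98
position: [0.7044, 0.5846, 0.541]
tool_rot: [-0.303, 0.934, 0.065, 0.179]
ft_force: [0.6, -0.2, 0.4]
grip_width: 0.0866
```

```bash
python3 st.py
```

```text
19.975 [0.7044 0.5846 0.541 ] q [ 0.558  0.76   0.219  0.039  1.782 -1.624] w 0.08664119760330471
[[-0.752 -0.589  0.295]
 [-0.543  0.808  0.229]
 [-0.373  0.013 -0.928]]
lean 21.9 az 37.9 yaxis az 126.1 y.z 0.013
```

Request:
send_rows(
  steps=[0.087,-0.5,-0.06,-0.05,0],
)

```text
time: 20.1
position: [0.7215, 0.5856, 0.5404]
tool_rot: [-0.302, 0.93, 0.072, 0.196]
ft_force: [0.4, -0.9, -0.2]
grip_width: 0.087
```

Request:
send_rows(
  steps=[0.087,-0.5,-0.06,-0.05,0],
)

```text
time: 20.23
position: [0.7377, 0.5849, 0.5438]
tool_rot: [-0.301, 0.926, 0.078, 0.214]
ft_force: [-0.9, 0.6, -0.1]
grip_width: 0.0869
```

Request:
send_rows(
  steps=[0.087,-0.5,-0.06,-0.05,0],
)

```text
time: 20.35
position: [0.7525, 0.5842, 0.5488]
tool_rot: [-0.3, 0.922, 0.085, 0.232]
ft_force: [-0.6, 0.5, -0.1]
grip_width: 0.0868
```

```bash
python3 st.py
```

```text
20.35 [0.7525 0.5842 0.5488] q [ 0.521  0.769  0.22   0.07   1.658 -1.655] w 0.08677109478955895
[[-0.713 -0.592  0.376]
 [-0.513  0.806  0.296]
 [-0.478  0.018 -0.878]]
lean 28.6 az 38.2 yaxis az 126.3 y.z 0.018
```

Request:
send_rows(
  steps=[0.087,-0.5,0,-0.05,0],
)

```text
time: 20.48
position: [0.7621, 0.5882, 0.5557]
tool_rot: [-0.297, 0.917, 0.092, 0.25]
ft_force: [0.5, -1.1, 0.0]
grip_width: 0.0869
```

Request:
send_rows(
  steps=[0.087,-0.5,0,-0.05,0],
)

```text
time: 20.6
position: [0.7698, 0.5927, 0.565]
tool_rot: [-0.295, 0.911, 0.098, 0.269]
ft_force: [0.6, 1.1, 0.6]
grip_width: 0.0871
```

Request:
send_rows(
  steps=[0.087,-0.5,0,-0.05,0],
)

```text
time: 20.72
position: [0.7766, 0.5962, 0.5767]
tool_rot: [-0.294, 0.906, 0.105, 0.288]
ft_force: [0.8, 0.6, -0.7]
grip_width: 0.0873
```

Request:
send_rows(
  steps=[0.087,-0.5,0,-0.05,0],
)

```text
time: 20.85
position: [0.7826, 0.5987, 0.5902]
tool_rot: [-0.292, 0.899, 0.112, 0.306]
ft_force: [-1.1, -0.0, 0.9]
grip_width: 0.0863
```

```bash
python3 st.py
```

```text
20.85 [0.7826 0.5987 0.5902] q [ 0.511  0.752  0.219  0.094  1.512 -1.661] w 0.08630900760003839
[[-0.642 -0.593  0.486]
 [-0.456  0.805  0.379]
 [-0.616  0.022 -0.787]]
lean 38.1 az 38.0 yaxis az 126.4 y.z 0.022
```

```bash
cat >> st.py <<'E'
def go(*ws):
    o,M=st()
    for w in ws: print(w,'->',(M.T@(np.array(w)-o['position'])).round(4),np.linalg.norm(np.array(w)-o['position']).round(3))
E
python3 -c "
from st import *
go([.76,.45,.57],[.74,.25,.5],[.69,.10,.4],[.6714,.0165,.14])"
```

```text
20.85 [0.7826 0.5987 0.5902] q [ 0.511  0.752  0.219  0.094  1.512 -1.661] w 0.08630900760003839
[[-0.642 -0.593  0.486]
 [-0.456  0.805  0.379]
 [-0.616  0.022 -0.787]]
lean 38.1 az 38.0 yaxis az 126.4 y.z 0.022
[0.76, 0.45, 0.57] -> [ 0.0948 -0.1068 -0.0515] 0.152
[0.74, 0.25, 0.5] -> [ 0.242  -0.2575 -0.082 ] 0.363
[0.69, 0.1, 0.4] -> [ 0.4041 -0.3508 -0.0845] 0.542
[0.6714, 0.0165, 0.14] -> [ 0.6144 -0.4127  0.0794] 0.744
```

Request:
send_rows(
  steps=[0.087,0.03,-0.036,-0.017,0,0.087,0.063,-0.071,-0.034,0,0.087,0.095,-0.107,-0.051,0,0.087,0.13,-0.143,-0.059,0,0.087,0.17,-0.18,-0.066,0,0.087,0.21,-0.22,-0.074,0,0.087,0.242,-0.2575,-0.082,0,0.087,0.285,-0.28,-0.083,0],
)

```text
time: 21.85
position: [0.7262, 0.2095, 0.4758]
tool_rot: [-0.291, 0.899, 0.11, 0.309]
ft_force: [-0.8, -0.5, 0.2]
grip_width: 0.087
```

```bash
python3 -c "
from st import *
go([.69,.10,.4],[.6714,.0165,.14])
d=find('scene',.7012,.0397)"
```

```text
21.85 [0.7262 0.2095 0.4758] q [-0.03   0.315  1.265  0.466  1.062 -2.352] w 0.08702594937240851
[[-0.639 -0.591  0.492]
 [-0.455  0.806  0.378]
 [-0.62   0.018 -0.784]]
lean 38.3 az 37.6 yaxis az 126.3 y.z 0.018
[0.69, 0.1, 0.4] -> [ 0.12   -0.0683  0.0003] 0.138
[0.6714, 0.0165, 0.14] -> [ 0.331  -0.1293  0.1635] 0.391
scene knob 52 [0.7044 0.0409] 0.0117
scene lid 1061 [0.7038 0.0411] 0.0618
```

Request:
send_rows(
  steps=[0.087,0.045,-0.025,0,0,0.087,0.09,-0.05,0,0,0.087,0.135,-0.072,0.012,0,0.087,0.18,-0.085,0.048,0,0.087,0.225,-0.099,0.083,0,0.087,0.27,-0.112,0.118,0,0.087,0.315,-0.125,0.15,0,0.087,0.331,-0.1293,0.1635,0],
)

```text
time: 22.9
position: [0.7075, 0.0584, 0.2081]
tool_rot: [-0.27, 0.922, 0.094, 0.261]
ft_force: [0.5, 0.7, 0.1]
grip_width: 0.087
```

```bash
python3 -c "
from st import *
o,M=st()
z=M[:,2]
d=find('wrist',.7012,.0397);save(d,'w7.png')
G=np.array([.7013,.0398,.053])+.0187*z
go(G-.08*z,G-.02*z,G)"
```

```text
22.9 [0.7075 0.0584 0.2081] q [-0.258  0.541  1.615  0.672  0.726 -2.854] w 0.0870036296383635
[[-0.718 -0.547  0.431]
 [-0.449  0.837  0.314]
 [-0.532  0.031 -0.846]]
lean 32.2 az 36.0 yaxis az 123.2 y.z 0.031
wrist knob 763 [0.7016 0.0391] 0.0121
wrist lid 13779 [0.702  0.0393] 0.06
22.95 [0.7074 0.0583 0.206 ] q [-0.258  0.544  1.615  0.672  0.725 -2.854] w 0.08726732371109966
[[-0.719 -0.547  0.429]
 [-0.449  0.837  0.314]
 [-0.53   0.033 -0.847]]
lean 32.1 az 36.2 yaxis az 123.2 y.z 0.033
[0.67488192 0.0205777  0.10486789] -> [ 0.0939 -0.0171  0.0599] 0.113
[0.70073975 0.03939235 0.05409997] -> [ 0.0938 -0.0172  0.1199] 0.153
[0.70935902 0.0456639  0.03717733] -> [ 0.0937 -0.0172  0.1399] 0.169
```

View pics/w7.png

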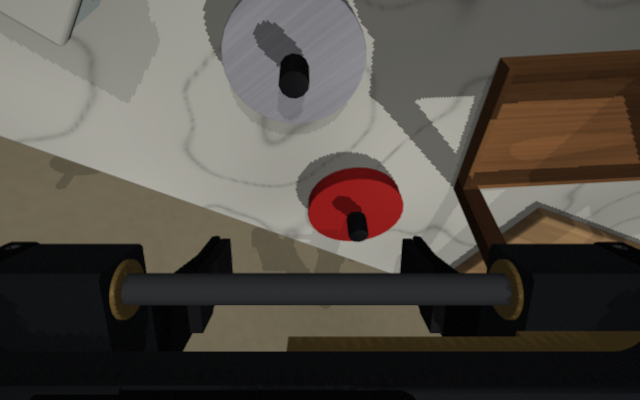

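```bash
cat > kin.py <<'E'
import numpy as np
from scipy.optimize import least_squares
from scipy.spatial.transform import Rotation as R
def fk(q,p):
    a,h,L1,L2,e,Lt,a1=p
    B=R.from_euler('z',q[0]);A2=B*R.from_euler('y',q[1]);A3=B*R.from_euler('y',q[1]+q[2])
    W=A3*R.from_euler('zy',[0,0]);  W=A3*R.from_euler('z',q[3])*R.from_euler('y',q[4])
    pos=B.apply([a1,a,h])+A2.apply([0,0,L1])+A3.apply([e,0,L2])+W.apply([0,0,Lt])
    return pos,W*R.from_euler('z',q[5])
D=[([-.178524,.528282,1.433613,0,1.181381,-.178454],[.62444,.0001,.22178]),
([.054,.174,1.298,-.008,1.656,-1.392],[.50047,.13588,.47281]),
([.632,.658,.333,-.02,2.137,-1.574],[.5459,.5307,.5531]),
([.609,.818,.219,-.012,2.048,-1.592],[.6287,.57,.4726]),
([.588,.766,.218,-.005,2.053,-1.61],[.6291,.5509,.5157]),
([.577,.713,.219,.014,1.984,-1.612],[.6373,.5521,.5629]),
([.558,.76,.219,.039,1.782,-1.624],[.7044,.5846,.541]),
([.511,.752,.219,.094,1.512,-1.661],[.7826,.5987,.5902]),
([-.03,.315,1.265,.466,1.062,-2.352],[.7262,.2095,.4758]),
([-.258,.541,1.615,.672,.726,-2.854],[.7075,.0584,.2081])]
s=least_squares(lambda p:np.concatenate([fk(q,p)[0]-x for q,x in D]),[.11,.35,.45,.45,0,.3,0])
P=s.x
M0=fk(D[0][0],P)[1]; C=M0.inv()*R.from_quat([7.07125186e-01,7.07087874e-01,-4.97170719e-04,-6.79202621e-04])
LO=np.array([-3.08,-.75,.22,-1.43,0,-2.85]);HI=np.array([3.08,2.2,2.44,4.57,2.65,2.85])
def ik(pos,rot,q0):
    f=lambda q:np.r_[(fk(q,P)[0]-pos)*3,((fk(q,P)[1]*C)*rot.inv()).as_rotvec()]
    best=None
    for k in ([0,0],[2.5,-2.5],[-1,1]):
        g=np.array(q0,float);g[3]+=k[0];g[5]+=k[1]
        r=least_squares(f,np.clip(g,LO+.01,HI-.01),bounds=(LO,HI))
        if best is None or r.cost<best.cost: best=r
    return best.x,np.linalg.norm(best.fun)
if __name__=='__main__':
    print(P.round(4),np.abs(s.fun).max())
    for q,x in D[-2:]: print((fk(q,P)[1]*C).as_quat().round(3))
    def rot(yaw,lean,flip):
        z=np.array([np.sin(lean)*np.cos(yaw),np.sin(lean)*np.sin(yaw),-np.cos(lean)])
        y=np.array([-np.sin(yaw),np.cos(yaw),0]); y=-y if flip else y
        return R.from_matrix(np.c_[np.cross(y,z),y,z]),z
    yaw=np.radians(35.7)
    for fl in (0,1):
        for lean in (35,40):
            Rr,z=rot(yaw,np.radians(lean),fl)
            for nm,g in [('T3',[.7013,.0395,.053]),('T3up',[.7013,.0395,.15]),('T2spot',[.5327,.1345,.053]),('stage',[.62,.08,.053]),('tray',[.592,.3515,.061]),('trayup',[.47,.264,.12])]:
                q,e=ik(np.array(g)+.0187*z,Rr,[-.2,.5,1.6,.5,.8,-2.7 if not fl else .4]);print(fl,lean,nm,q.round(2),round(e,4))
E
python3 kin.py
```

```text
[1.110e-01 2.743e-01 5.877e-01 3.917e-01 1.141e-01 3.054e-01 2.000e-04] 0.00032145617430368034
[-0.291  0.899  0.11   0.309]
[-0.271  0.922  0.094  0.261]
0 35 T3 [-0.2   0.79  1.59  0.64  0.52 -2.85] 0.1934
0 35 T3up [-0.23  0.64  1.6   0.64  0.63 -2.85] 0.1249
0 35 T2spot [-0.02  0.65  1.95  0.74  0.28 -2.85] 0.2643
0 35 stage [-0.13  0.72  1.77  0.67  0.41 -2.85] 0.2331
0 35 tray [ 0.32  0.76  1.77  1.03  0.16 -2.85] 0.0751
0 35 trayup [ 0.25  0.52  2.06  0.97  0.18 -2.85] 0.1474
0 40 T3 [-0.2   0.78  1.59  0.67  0.51 -2.85] 0.2661
0 40 T3up [-0.23  0.63  1.61  0.68  0.62 -2.85] 0.195
0 40 T2spot [-0.01  0.64  1.95  0.77  0.27 -2.85] 0.3379
0 40 stage [-0.13  0.71  1.77  0.7   0.4  -2.85] 0.3068
0 40 tray [ 0.33  0.75  1.76  1.05  0.14 -2.85] 0.1492
0 40 trayup [ 0.26  0.5   2.05  0.99  0.16 -2.85] 0.2187
1 35 T3 [-0.29  0.82  1.71  1.19  0.51 -0.39] 0.0
1 35 T3up [-0.29  0.66  1.69  0.93  0.61 -0.08] 0.0
1 35 T2spot [-0.18  0.77  2.15  2.03  0.48 -1.22] 0.0
1 35 stage [-0.26  0.78  1.93  1.54  0.46 -0.76] 0.0
1 35 tray [ 0.3   0.78  1.83  1.87  0.19 -0.57] 0.0
1 35 trayup [ 0.16  0.59  2.19  2.22  0.33 -1.06] 0.0
1 40 T3 [-0.32  0.84  1.75  1.42  0.56 -0.64] 0.0
1 40 T3up [-0.32  0.67  1.73  1.14  0.61 -0.3 ] 0.0
1 40 T2spot [-0.22  0.82  2.19  2.16  0.62 -1.4 ] 0.0
1 40 stage [-0.3   0.81  1.97  1.75  0.55 -1.  ] 0.0
1 40 tray [ 0.28  0.8   1.88  2.34  0.3  -1.06] 0.0
1 40 trayup [ 0.14  0.63  2.25  2.44  0.48 -1.31] 0.0
```

```bash
python3 -c "
from st import *
go([.72,.11,.32],[.74,.20,.45],[.76,.30,.5],[.77,.45,.55],[.75,.58,.56])"
```

```text
22.95 [0.7074 0.0583 0.206 ] q [-0.258  0.544  1.615  0.672  0.725 -2.854] w 0.08726732371109966
[[-0.719 -0.547  0.429]
 [-0.449  0.837  0.314]
 [-0.53   0.033 -0.847]]
lean 32.1 az 36.2 yaxis az 123.2 y.z 0.033
[0.72, 0.11, 0.32] -> [-0.0928  0.0401 -0.075 ] 0.126
[0.74, 0.2, 0.45] -> [-0.2165  0.1087 -0.1483] 0.284
[0.76, 0.3, 0.5] -> [-0.3023  0.1831 -0.1507] 0.384
[0.77, 0.45, 0.55] -> [-0.4034  0.3048 -0.1418] 0.525
[0.75, 0.58, 0.56] -> [-0.4528  0.4248 -0.1181] 0.632
```

Request:
send_rows(
  steps=[0.087,-0.045,0.02,-0.037,0.18,0.087,-0.0928,0.04,-0.075,0.36,0.087,-0.135,0.063,-0.1,0.54,0.087,-0.175,0.086,-0.125,0.72,0.087,-0.2165,0.109,-0.148,0.9,0.087,-0.26,0.145,-0.15,1.08,0.087,-0.302,0.183,-0.151,1.26,0.087,-0.335,0.223,-0.148,1.44],
)

```text
time: 23.95
position: [0.7622, 0.3382, 0.5151]
tool_rot: [0.345, 0.897, 0.233, 0.151]
ft_force: [1.4, -0.1, 0.2]
grip_width: 0.0871
```

```bash
python3 -c "
from st import *
go([.77,.45,.55],[.75,.58,.56])"
```

```text
23.95 [0.7622 0.3382 0.5151] q [ 0.202  0.456  0.901  0.234  1.27  -0.646] w 0.08706501615964872
[[-0.717  0.548  0.432]
 [ 0.689  0.654  0.314]
 [-0.11   0.523 -0.845]]
lean 32.3 az 36.0 yaxis az 50.0 y.z 0.523
[0.77, 0.45, 0.55] -> [0.0676 0.0956 0.0089] 0.117
[0.75, 0.58, 0.56] -> [0.1703 0.1748 0.0327] 0.246
```

Request:
send_rows(
  steps=[0.087,0.034,0.048,0.005,0.18,0.087,0.068,0.096,0.009,0.36,0.087,0.1,0.123,0.016,0.54,0.087,0.135,0.148,0.024,0.72,0.087,0.17,0.175,0.033,0.9,0.087,0.17,0.175,0.033,1.08,0.087,0.17,0.175,0.033,1.26,0.087,0.17,0.175,0.033,1.44],
)

```text
time: 24.95
position: [0.7498, 0.5806, 0.5609]
tool_rot: [0.851, 0.445, 0.276, -0.041]
ft_force: [-0.6, 0.1, -0.4]
grip_width: 0.0872
```

```bash
python3 st.py
```

```text
24.95 [0.7498 0.5806 0.5609] q [0.523 0.704 0.344 0.057 1.531 1.146] w 0.08724536888083194
[[ 0.453  0.78   0.433]
 [ 0.734 -0.601  0.315]
 [ 0.506  0.175 -0.845]]
lean 32.4 az 36.1 yaxis az -37.6 y.z 0.175
```

Request:
send_rows(
  steps=[0.087,0.05,0.017,-0.003,0.18,0.087,0.47,0.16,-0.03,0.333,0.087,0.47,0.16,-0.03,0.333],
)

```text
time: 25.32
position: [0.7711, 0.5931, 0.5818]
tool_rot: [0.906, 0.296, 0.288, -0.094]
ft_force: [0.6, 0.7, 0.4]
grip_width: 0.0872
```

Request:
send_rows(
  steps=[0.087,0.5,0,-0.05,0],
)

```text
time: 25.45
position: [0.7774, 0.5963, 0.5939]
tool_rot: [0.899, 0.295, 0.306, -0.1]
ft_force: [-0.1, -0.2, 0.5]
grip_width: 0.087
```

```bash
python3 st.py
```

```text
25.45 [0.7774 0.5963 0.5939] q [0.519 0.745 0.219 0.07  1.524 1.475] w 0.08696786127492258
[[ 0.638  0.593  0.492]
 [ 0.47  -0.805  0.361]
 [ 0.61   0.    -0.792]]
lean 37.6 az 36.3 yaxis az -53.6 y.z 0.0
```

Request:
send_rows(
  steps=[0.087,0.5,0,-0.05,0],
)

```text
time: 25.58
position: [0.7824, 0.5987, 0.6091]
tool_rot: [0.892, 0.294, 0.326, -0.107]
ft_force: [-0.5, 0.1, 0.6]
grip_width: 0.0873
```

```bash
python3 -c "
from st import *
from kin import ik
o,M=st();z=M[:,2]
G=np.array([.7014,.0396,.053])+.0187*z
T=np.array([.5895,.3500,.061])+.0187*z
print(G,T)
q=o['q']
for w in ([.76,.45,.57],[.74,.25,.5],[.70,.08,.3],G-.09*z,G,G+[0,0,.09],[.60,.08,.15],[.50,.2,.15],T-[.10,.07,-.06],T-[.05,.035,-.05],T+[0,0,.02],T): 
    q,e=ik(np.array(w),R.from_matrix(M),q);print(np.round(w,3),q.round(2),round(e,4))
go([.76,.45,.57],[.74,.25,.5],[.70,.08,.3],G-.09*z)
"
```

```text
25.575 [0.7824 0.5987 0.6091] q [0.516 0.737 0.219 0.077 1.49  1.472] w 0.08728660740106234
[[ 0.615  0.594  0.518]
 [ 0.455 -0.804  0.382]
 [ 0.644  0.001 -0.765]]
lean 40.1 az 36.4 yaxis az -53.6 y.z 0.001
[0.711095   0.04674496 0.03869453] [0.599195   0.35714496 0.04669453]
[0.76 0.45 0.57] [0.34 0.48 0.79 0.2  1.2  1.27] 0.0
[0.74 0.25 0.5 ] [0.04 0.33 1.2  0.43 1.05 0.86] 0.0
[0.7  0.08 0.3 ] [-0.27  0.41  1.63  0.79  0.79  0.18] 0.0
[0.664 0.012 0.108] [-0.42  0.69  1.84  1.26  0.63 -0.56] 0.0
[0.711 0.047 0.039] [-0.33  0.84  1.75  1.41  0.56 -0.64] 0.0
[0.711 0.047 0.129] [-0.33  0.68  1.73  1.15  0.62 -0.34] 0.0
[0.6  0.08 0.15] [-0.34  0.55  2.01  1.36  0.58 -0.59] 0.0
[0.5  0.2  0.15] [-0.08  0.5   2.23  1.9   0.46 -0.96] 0.0
[0.499 0.287 0.107] [ 0.17  0.63  2.18  2.38  0.43 -1.22] 0.0
[0.549 0.322 0.097] [ 0.23  0.67  2.04  2.28  0.34 -1.05] 0.0
[0.599 0.357 0.067] [ 0.28  0.76  1.89  2.22  0.29 -0.95] 0.0
[0.599 0.357 0.047] [ 0.28  0.8   1.89  2.32  0.32 -1.06] 0.0
25.575 [0.7824 0.5987 0.6091] q [0.516 0.737 0.219 0.077 1.49  1.472] w 0.08728660740106234
[[ 0.615  0.594  0.518]
 [ 0.455 -0.804  0.382]
 [ 0.644  0.001 -0.765]]
lean 40.1 az 36.4 yaxis az -53.6 y.z 0.001
[0.76, 0.45, 0.57] -> [-0.1066  0.1063 -0.0385] 0.155
[0.74, 0.25, 0.5] -> [-0.255   0.2552 -0.0717] 0.368
[0.7, 0.08, 0.3] -> [-0.4857  0.368  -0.0044] 0.609
[0.66443455 0.01235747 0.10754439] -> [-0.6623  0.4012  0.0985] 0.781
```

All feasible with joint margin. Move to the pre-grasp.

Request:
send_rows(
  steps=[0.087,-0.036,0.036,-0.013,0,0.087,-0.072,0.072,-0.026,0,0.087,-0.1066,0.1063,-0.038,0,0.087,-0.145,0.145,-0.047,0,0.087,-0.182,0.182,-0.055,0,0.087,-0.218,0.218,-0.063,0,0.087,-0.255,0.255,-0.07,0,0.087,-0.305,0.28,-0.055,0],
)

```text
time: 26.58
position: [0.7342, 0.2113, 0.4597]
tool_rot: [0.891, 0.294, 0.331, -0.105]
ft_force: [0.1, -0.1, -0.6]
grip_width: 0.0872
```

```bash
python3 -c "
from st import *
go([.70,.08,.3],[.66443455,0.01235747,0.10754439])"
```

```text
26.575 [0.7342 0.2113 0.4597] q [-0.028  0.323  1.314  0.5    0.968  0.732] w 0.08723683647933153
[[ 0.608  0.593  0.528]
 [ 0.454 -0.805  0.381]
 [ 0.651  0.008 -0.759]]
lean 40.6 az 35.8 yaxis az -53.7 y.z 0.008
[0.7, 0.08, 0.3] -> [-0.1844  0.0842  0.0533] 0.21
[0.66443455, 0.01235747, 0.10754439] -> [-0.362   0.116   0.1549] 0.41
```

Request:
send_rows(
  steps=[0.087,-0.046,0.021,0.013,0,0.087,-0.092,0.042,0.027,0,0.087,-0.138,0.063,0.04,0,0.087,-0.184,0.084,0.053,0,0.087,-0.23,0.093,0.08,0,0.087,-0.275,0.1,0.106,0,0.087,-0.32,0.109,0.131,0,0.087,-0.362,0.116,0.155,0],
)

```text
time: 27.58
position: [0.6654, 0.0106, 0.1072]
tool_rot: [0.89, 0.294, 0.332, -0.102]
ft_force: [2.2, -0.3, 0.2]
grip_width: 0.0869
```

```bash
python3 -c "
from st import *
d=grab('wrist');save(d,'w8.png')
d=find('side',.7012,.0397);save(d,'d8.png')
o,M=st();z=M[:,2];G=np.array([.7014,.0396,.053])+.0187*z
go(G-.09*z,G-.03*z,G)"
```

```text
side lid 172 [0.696  0.0277] 0.0558
27.675 [0.6625 0.0107 0.1032] q [-0.424  0.697  1.853  1.295  0.623 -0.597] w 0.08654546145033386
[[ 0.615  0.59   0.524]
 [ 0.452 -0.808  0.379]
 [ 0.647  0.003 -0.763]]
lean 40.3 az 35.9 yaxis az -53.9 y.z 0.003
27.675 [0.6625 0.0107 0.1032] q [-0.424  0.697  1.853  1.295  0.623 -0.597] w 0.08654546145033386
[[ 0.615  0.59   0.524]
 [ 0.452 -0.808  0.379]
 [ 0.647  0.003 -0.763]]
lean 40.3 az 35.9 yaxis az -53.9 y.z 0.003
[0.66405465 0.01256157 0.10738693] -> [ 0.0045 -0.0006 -0.0017] 0.005
[0.69548131 0.03531481 0.06161953] -> [ 0.0045 -0.0006  0.0583] 0.058
[0.71119464 0.04669143 0.03873583] -> [ 0.0045 -0.0006  0.0883] 0.088
```

View pics/d8.png

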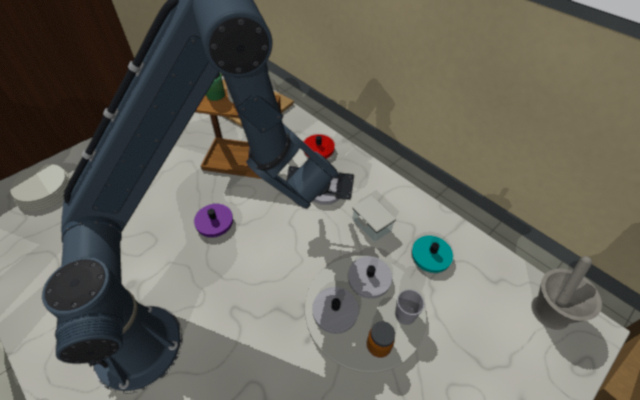

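View pics/w8.png

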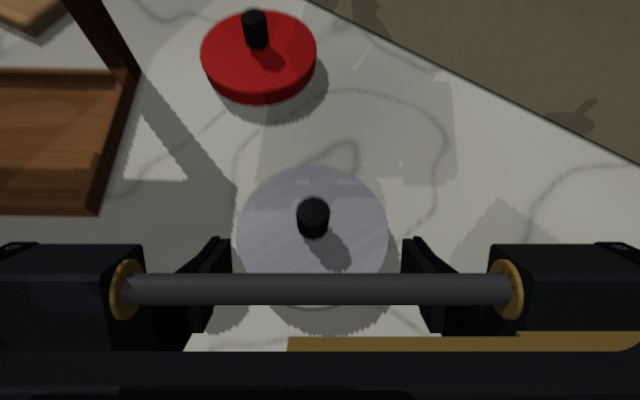

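Request:
send_rows(
  steps=[0.087,0.0045,-0.0006,0.02,0,0.087,0.0045,-0.0006,0.05,0,0.07,0.0045,-0.0006,0.075,0,0.06,0.0045,-0.0006,0.087,0,0.05,0.0045,-0.0006,0.0875,0,0.04,0.0045,-0.0006,0.0875,0],
)

```text
time: 28.42
position: [0.7112, 0.0466, 0.0406]
tool_rot: [0.892, 0.292, 0.329, -0.105]
ft_force: [-0.2, -0.4, -0.3]
grip_width: 0.0546
```

```bash
python3 -c "
from st import *
o,M=st();z=M[:,2];print('grasp pt',o['position']-.0187*z,o['ft_force'])
G=np.array([.7014,.0396,.053])+.0187*z
go(G)"
```

```text
28.425 [0.7112 0.0466 0.0406] q [-0.326  0.839  1.755  1.427  0.562 -0.657] w 0.05456048651252385
[[ 0.613  0.59   0.525]
 [ 0.452 -0.807  0.379]
 [ 0.647  0.005 -0.762]]
lean 40.3 az 35.8 yaxis az -53.8 y.z 0.005
grasp pt [0.70139813 0.03951295 0.05482811] [-0.18257752 -0.41352693 -0.32045782]
28.425 [0.7112 0.0466 0.0406] q [-0.326  0.839  1.755  1.427  0.562 -0.657] w 0.05456048651252385
[[ 0.613  0.59   0.525]
 [ 0.452 -0.807  0.379]
 [ 0.647  0.005 -0.762]]
lean 40.3 az 35.8 yaxis az -53.8 y.z 0.005
[0.71121465 0.04668882 0.03874829] -> [-0.0011 -0.0001  0.0014] 0.002
```

Request:
send_rows(
  steps=[0.04,-0.001,0,0.0014,0,0.015,-0.001,0,0.0014,0,0.015,-0.001,0,0.0014,0,0.015,-0.001,0,0.0014,0,0.015,-0.001,0,0.0014,0,0.015,-0.001,0,0.0014,0],
  force=30,
)

```text
time: 29.18
position: [0.7113, 0.0466, 0.039]
tool_rot: [0.892, 0.292, 0.329, -0.105]
ft_force: [-0.5, -0.2, 2.6]
grip_width: 0.0228
```

Request:
send_rows(
  steps=[0.015,0.006,0,-0.007,0,0.015,0.022,0,-0.026,0,0.015,0.045,0,-0.053,0,0.015,0.055,0,-0.066,0,0.015,0.058,0,-0.069,0,0.015,0.058,0,-0.069,0],
)

```text
time: 29.92
position: [0.7102, 0.0468, 0.1287]
tool_rot: [0.892, 0.292, 0.328, -0.105]
ft_force: [0.2, -0.1, -2.8]
grip_width: 0.023
```

```bash
python3 -c "
from st import *
d=grab('scene');save(d,'s9.png');d=grab('wrist')
P=cloud(d)
o,M=st();z=M[:,2];g=o['position']-.0187*z;print('grasp',g,o['ft_force'])
c=g-[0,0,.025]
for n in ['wrist','scene']:
    d=dict(np.load(n+'.npz'));P=cloud(d)
    r=np.hypot(P[...,0]-g[0],P[...,1]-g[1])
    m=(d['range_z']>0)&(abs(P[...,2]-c[2])<.008)&(r<.06)&(r>.022)
    q=P[m];A=np.c_[q[:,:2]-g[:2],np.ones(len(q))]
    print(n,len(q),np.linalg.lstsq(A,q[:,2],rcond=None)[0],cv2.minEnclosingCircle(q[:,:2].astype(np.float32)))
go([.60,.08,.16],[.50,.2,.16])
"
```

```text
30.025 [0.71   0.0469 0.1279] q [-0.326  0.682  1.739  1.172  0.609 -0.352] w 0.023197577376664138
[[ 0.615  0.59   0.523]
 [ 0.452 -0.807  0.379]
 [ 0.646  0.003 -0.763]]
lean 40.3 az 35.9 yaxis az -53.8 y.z 0.003
grasp [0.70019912 0.03976804 0.14216172] [-1.29323364  0.23026531 -3.72234635]
wrist 9036 [-0.00107691 -0.00061395  0.11683973] ((0.7196894288063049, 0.05434689298272133), 0.054374005645513535)
scene 829 [-0.00113219 -0.00234735  0.11577273] ((0.7003390192985535, 0.039674513041973114), 0.059977464377880096)
30.025 [0.71   0.0469 0.1279] q [-0.326  0.682  1.739  1.172  0.609 -0.352] w 0.023197577376664138
[[ 0.615  0.59   0.523]
 [ 0.452 -0.807  0.379]
 [ 0.646  0.003 -0.763]]
lean 40.3 az 35.9 yaxis az -53.8 y.z 0.003
[0.6, 0.08, 0.16] -> [-0.0319 -0.0915 -0.0695] 0.119
[0.5, 0.2, 0.16] -> [-0.0391 -0.2474 -0.0763] 0.262
```

View pics/s9.png

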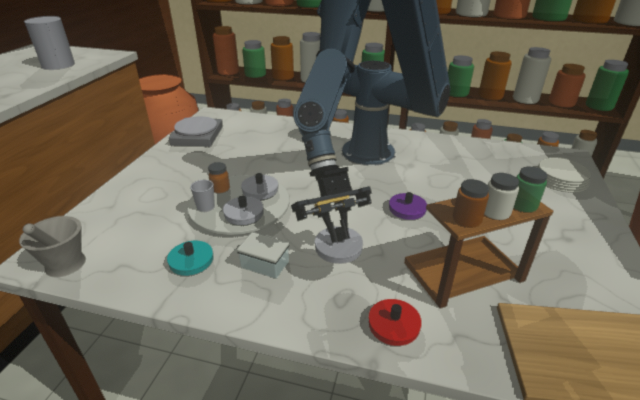

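```bash
python3 -c "
from st import *
go([.62,.08,.15],[.53,.18,.15],[.472,.265,.13])
"
```

```text
30.025 [0.71   0.0469 0.1279] q [-0.326  0.682  1.739  1.172  0.609 -0.352] w 0.023197577376664138
[[ 0.615  0.59   0.523]
 [ 0.452 -0.807  0.379]
 [ 0.646  0.003 -0.763]]
lean 40.3 az 35.9 yaxis az -53.8 y.z 0.003
[0.62, 0.08, 0.15] -> [-0.0261 -0.0798 -0.0514] 0.098
[0.53, 0.18, 0.15] -> [-0.0362 -0.2136 -0.0605] 0.225
[0.472, 0.265, 0.13] -> [-0.0464 -0.3165 -0.0434] 0.323
```

Request:
send_rows(
  steps=[0.015,-0.012,-0.035,-0.023,0,0.015,-0.026,-0.08,-0.05,0,0.015,-0.03,-0.125,-0.054,0,0.015,-0.033,-0.17,-0.057,0,0.015,-0.036,-0.214,-0.06,0,0.015,-0.04,-0.25,-0.055,0,0.015,-0.044,-0.285,-0.05,0,0.015,-0.0464,-0.3165,-0.0434,0],
)

```text
time: 31.02
position: [0.4709, 0.2653, 0.1289]
tool_rot: [0.893, 0.292, 0.327, -0.105]
ft_force: [0.6, -0.6, -3.1]
grip_width: 0.0231
```

Request:
send_rows(
  steps=[0.015,0,0,0,0,0.015,0,0,0,0],
)

```text
time: 31.28
position: [0.4713, 0.2651, 0.1284]
tool_rot: [0.893, 0.291, 0.326, -0.105]
ft_force: [-0.8, 0.4, -2.1]
grip_width: 0.0232
```

```bash
python3 -c "
from st import *
d=grab('wrist');save(d,'w10.png')
o,M=st()
P=cloud(d);a=np.radians(35.7);ux=np.array([np.cos(a),np.sin(a)]);uy=np.array([-ux[1],ux[0]])
q=P[...,:2]-[.592,.3515];X=q@ux;Y=q@uy;ok=d['range_z']>0
for nm,m in [('floor',(abs(P[...,2]-.008)<.004)&(abs(X)<.1)&(abs(Y)<.15)),('lip',(abs(P[...,2]-.022)<.003)&(abs(X)<.1)&(abs(Y)<.15)),('board',(P[...,2]>.2)&(P[...,2]<.235)&(abs(X)<.12)&(abs(Y)<.15))]:
    m&=ok
    if m.sum()>10: print(nm,m.sum(),'X',np.percentile(X[m],[.5,5,95,99.5]).round(4),'Y',np.percentile(Y[m],[.5,5,95,99.5]).round(4),'z',np.median(P[m][:,2]))
"
```

```text
31.325 [0.4719 0.2648 0.1288] q [ 0.12   0.567  2.261  2.339  0.448 -1.225] w 0.023215573724828326
[[ 0.617  0.588  0.523]
 [ 0.452 -0.809  0.377]
 [ 0.644  0.003 -0.765]]
lean 40.1 az 35.8 yaxis az -54.0 y.z 0.003
floor 27160 X [-0.0734 -0.0549  0.0682  0.0733] Y [-0.1227 -0.1127  0.1155  0.1254] z 0.007868394821104824
lip 4619 X [-0.0738 -0.073   0.0781  0.0896] Y [-0.1286 -0.127   0.1297  0.1311] z 0.02171681585547247
```

View pics/w10.png

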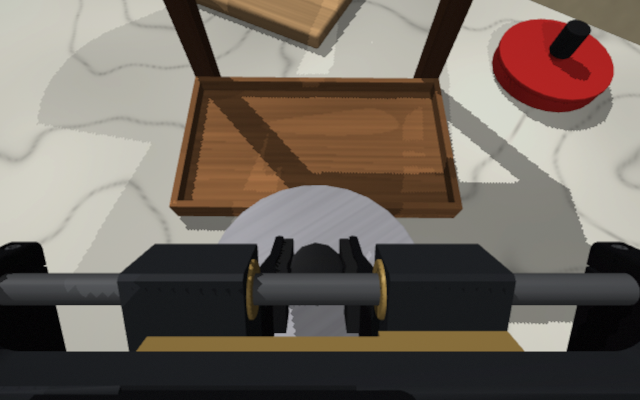

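```bash
python3 -c "
from st import *
d=dict(np.load('wrist.npz'))
P=cloud(d);a=np.radians(35.7);ux=np.array([np.cos(a),np.sin(a)]);uy=np.array([-ux[1],ux[0]])
q=P[...,:2]-[.592,.3515];X=q@ux;Y=q@uy;ok=(d['range_z']>0)&(abs(P[...,2]-.022)<.0015)
for nm,m,A,B in [('front',(X<-.06)&(abs(Y)<.12)&(X>-.085),Y,X),('back',(X>.06)&(abs(Y)<.1)&(X<.085),Y,X),('right',(Y<-.115)&(abs(X)<.06)&(Y>-.14),X,Y),('left',(Y>.115)&(abs(X)<.06)&(Y<.14),X,Y)]:
    m=m&ok
    if m.sum()>5: print(nm,m.sum(),np.percentile(B[m],[2,50,98]).round(4),'slope',np.polyfit(A[m],B[m],1).round(4))
"
```

```text
front 932 [-0.0736 -0.0705 -0.0675] slope [ 0.0002 -0.0706]
back 960 [0.0719 0.075  0.0789] slope [0.0007 0.0751]
right 693 [-0.1286 -0.1253 -0.1223] slope [ 0.0002 -0.1254]
left 676 [0.125  0.128  0.1311] slope [0.0003 0.128 ]
```

```bash
python3 -c "
from st import *
go([.485,.275,.083],[.53,.307,.083],[.5744,.3405,.083],[.6004,.3592,.0705],[.6004,.3592,.0565])
"
```

```text
31.325 [0.4719 0.2648 0.1288] q [ 0.12   0.567  2.261  2.339  0.448 -1.225] w 0.023215573724828326
[[ 0.617  0.588  0.523]
 [ 0.452 -0.809  0.377]
 [ 0.644  0.003 -0.765]]
lean 40.1 az 35.8 yaxis az -54.0 y.z 0.003
[0.485, 0.275, 0.083] -> [-0.0168 -0.0007  0.0457] 0.049
[0.53, 0.307, 0.083] -> [ 0.0254 -0.0001  0.0813] 0.085
[0.5744, 0.3405, 0.083] -> [ 0.068  -0.0011  0.1171] 0.135
[0.6004, 0.3592, 0.0705] -> [ 0.0844 -0.001   0.1473] 0.17
[0.6004, 0.3592, 0.0565] -> [ 0.0754 -0.001   0.158 ] 0.175
```

Request:
send_rows(
  steps=[0.015,-0.017,0,0.046,0,0.015,0.004,0,0.063,0,0.015,0.025,0,0.081,0,0.015,0.047,0,0.099,0,0.015,0.068,-0.001,0.117,0,0.015,0.076,-0.001,0.132,0,0.015,0.0844,-0.001,0.1473,0,0.015,0.0844,-0.001,0.1473,0],
)

```text
time: 32.33
position: [0.6023, 0.3584, 0.0705]
tool_rot: [0.893, 0.29, 0.327, -0.104]
ft_force: [-0.3, -0.4, -3.1]
grip_width: 0.0233
```

```bash
python3 -c "
from st import *
o,M=st();print(o['ft_force'])
d=grab('scene');save(d,'s11.png')
go([.6004,.3592,.0705],[.6004,.3592,.0565],[.6004,.3592,.0495],[.6004,.3592,.0470])
"
```

```text
32.325 [0.6023 0.3584 0.0705] q [ 0.282  0.756  1.882  2.222  0.275 -0.941] w 0.02329533614370188
[[ 0.617  0.587  0.524]
 [ 0.45  -0.81   0.376]
 [ 0.645  0.004 -0.764]]
lean 40.2 az 35.7 yaxis az -54.1 y.z 0.004
[-0.33457989 -0.38635826 -3.10798877]
32.375 [0.6011 0.3581 0.0703] q [ 0.282  0.756  1.884  2.222  0.275 -0.941] w 0.02312083235961529
[[ 0.618  0.587  0.523]
 [ 0.451 -0.81   0.376]
 [ 0.644  0.004 -0.765]]
lean 40.1 az 35.7 yaxis az -54.1 y.z 0.004
[0.6004, 0.3592, 0.0705] -> [ 0.0002 -0.0014 -0.0001] 0.001
[0.6004, 0.3592, 0.0565] -> [-0.0088 -0.0014  0.0106] 0.014
[0.6004, 0.3592, 0.0495] -> [-0.0133 -0.0014  0.0159] 0.021
[0.6004, 0.3592, 0.047] -> [-0.0149 -0.0015  0.0178] 0.023
```

View pics/s11.png

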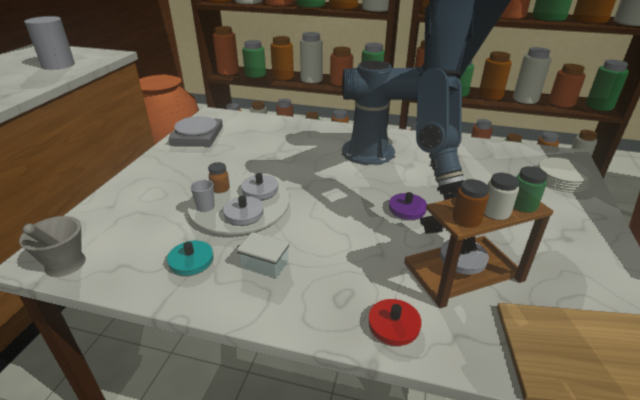

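Request:
send_rows(
  steps=[0.015,-0.004,-0.001,0.005,0,0.015,-0.009,-0.001,0.0106,0,0.015,-0.012,-0.001,0.014,0,0.015,-0.0133,-0.001,0.0159,0,0.015,-0.0133,-0.001,0.0159,0],
)

```text
time: 33.0
position: [0.6006, 0.3586, 0.0495]
tool_rot: [0.893, 0.29, 0.327, -0.104]
ft_force: [-0.3, -0.5, -2.7]
grip_width: 0.0234
```

Request:
send_rows(
  steps=[0.015,-0.0006,0,0.0008,0,0.015,-0.0012,0,0.0014,0,0.015,-0.0014,0,0.0017,0,0.015,-0.0014,0,0.0017,0],
)

```text
time: 33.5
position: [0.6006, 0.3587, 0.0473]
tool_rot: [0.893, 0.29, 0.327, -0.104]
ft_force: [0.4, -0.2, -3.5]
grip_width: 0.0234
```

Request:
send_rows(
  steps=[0.015,-0.0004,0,0.0005,0,0.015,-0.0007,0,0.0008,0,0.015,-0.0007,0,0.0008,0],
)

```text
time: 33.88
position: [0.6009, 0.3589, 0.047]
tool_rot: [0.893, 0.29, 0.327, -0.104]
ft_force: [-1.2, -0.8, 1.8]
grip_width: 0.0231
```

Request:
send_rows(
  steps=[0.03,0,0,0,0,0.04,0,0,0,0,0.06,0,0,0,0,0.07,0,0,0,0,0.07,0,0,0,0,0.07,-0.006,0,-0.01,0,0.07,-0.025,0,-0.038,0,0.07,-0.055,0,-0.087,0],
)

```text
time: 34.88
position: [0.5213, 0.3011, 0.0785]
tool_rot: [0.893, 0.291, 0.328, -0.104]
ft_force: [-0.3, -1.0, -0.7]
grip_width: 0.0696
```

Request:
send_rows(
  steps=[0.07,-0.02,0,-0.04,0,0.07,-0.03,0,-0.08,0,0.07,-0.03,0,-0.1,0,0.07,-0.03,0,-0.1,0],
)

```text
time: 35.38
position: [0.4494, 0.2492, 0.1365]
tool_rot: [0.893, 0.29, 0.329, -0.104]
ft_force: [0.4, 0.9, -0.6]
grip_width: 0.07
```

```bash
python3 -c "
from st import *
o,M=st();print(o['ft_force'])
d=grab('wrist');save(d,'w12.png')
P=cloud(d);a=np.radians(35.7);ux=np.array([np.cos(a),np.sin(a)]);uy=np.array([-ux[1],ux[0]])
q=P[...,:2]-[.593,.3539];X=q@ux;Y=q@uy
m=(d['range_z']>0)&(P[...,2]>.030)&(P[...,2]<.042)&(np.hypot(X,Y)<.08)
c,r=cv2.minEnclosingCircle(np.c_[X[m],Y[m]].astype(np.float32));print(m.sum(),c,r)
mm=m&(np.hypot(X-c[0],Y-c[1])<.05);mm&=np.hypot(X-c[0],Y-c[1])>.022
print(np.linalg.lstsq(np.c_[X[mm],Y[mm],np.ones(mm.sum())],P[mm][:,2],rcond=None)[0])
d=grab('side');save(d,'d12.png')
d=find('scene',.4165,-.288,.028);d=find('scene',.552,-.286,.028);save(d,'s12.png')
"
```

```text
35.375 [0.4494 0.2492 0.1365] q [ 0.079  0.544  2.329  2.355  0.491 -1.285] w 0.07001792054546718
[[ 0.615  0.586  0.527]
 [ 0.45  -0.81   0.376]
 [ 0.647  0.005 -0.762]]
lean 40.3 az 35.5 yaxis az -54.1 y.z 0.005
[ 0.37120343  0.94849221 -0.63737243]
8445 (-0.002476187190040946, -0.0006309982854872942) 0.06081780418753624
[ 0.00158979 -0.00079539  0.03584955]
scene knob 30 [ 0.42   -0.2866] 0.0126
scene lid 516 [ 0.4214 -0.2862] 0.063
scene knob 32 [ 0.5539 -0.2852] 0.0118
scene lid 650 [ 0.554  -0.2855] 0.0619
```

View pics/w12.png

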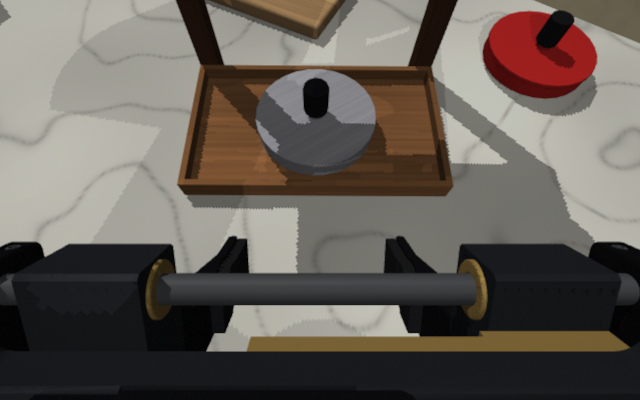

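View pics/s12.png

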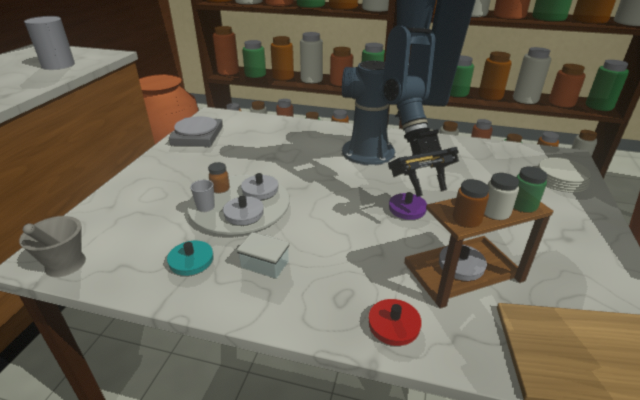

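```bash
python3 -c "
from rig import hand_in; print(hand_in())"
```

```text
the job is handed in; nothing more can be done
None
```

The job is done and handed in after about 35 s of the 72 s allowed. The rocking tin stands in the rack tray and the two steady tins stand on the lazy susan.

- **Finding the rocking tin:** I pressed the tin near (0.70, 0.04) on the lid, 50 mm off its axis. It sank about 4 mm at 2–5 N, then went firm at about 12 N, above the 3–8 N you gave for pressing. The depth images showed its lid leaning 6.7°. That settled it, so I did not press the other two.
- **Steady tins:** Both are upright on the free half of the susan, near (0.553, −0.286) and (0.417, −0.288), wholly on the disc. The jar, tumbler and container look where they were in the last scene picture.
- **Rocking tin:** I carried it in from the front, hanging upright, with the hand leaning 40°. The wrist camera puts it 2.5 mm from the tray's middle with its lid level at 36 mm, as it should be.
- **Rack:** I felt no unexpected force while bringing the tin in or backing out.

Two things went differently from plan:

- **Leaning the hand:** the moves cannot command a lean, so I got it by repeatedly reaching past the arm's limit in free space. My first wrist orientation then ran into the range limit of the last joint. The recorded angle was −2.854, against a limit of −2.85. I turned the hand half round and restored the lean before picking up the rocking tin.
- **Camera disagreement:** the scene and side cameras differ by about 5 mm at slab height and about 12 mm at the board, so I relied on their average or the wrist camera.

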